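Load the colour-coded thread stand with cones

ROBOT

A 6-joint arm with a two-finger parallel gripper is mounted at the origin on the work surface. World frame = base frame: x ahead of the robot, y to its left, z up, the work surface at z = 0. Lengths are in m, angles in degrees, forces in N, time in s.
With the tool pointing down it reaches from about 0.375 to 0.9 m from the base axis. Payload 3.1 kg.
Tool frame: the origin (TCP) lies at the very end of the fingers, on their centre line; the grasp point (between the pads) lies 19 mm behind it; z points along the fingers, y is the direction in which the jaws open and shut (so a half turn about z gives the same grasp; the last joint's range is limited). The gripper opens to 87 mm and grips with 3 to 60 N. Pads are 19 mm wide; open, the fingers measure 117 mm over their backs; the gripper's body (75 mm by 190 mm) begins 51 mm behind the grasp point.
Start: joints at [65.174, 30.224, 82.088, -0, 67.689, -10.227], TCP at [0.157, 0.605, 0.223] pointing down, gripper open.
Joint ranges: [-176.69, 176.69], [-43.24, 126.21], [12.49, 139.97], [-82, 262], [0, 151.66], [-163.58, 163.58]. Speed limits (degrees/s): [159.86, 159.86, 180, 180, 180, 180].

INTERFACE

Orientations are given as a 3x3 rotation matrix whose columns are the frame's x, y, z axes.
In Python, from rig import read_state, capture, hand_in gives the robot as it stands. The module is installed in compiled form; this text tells all that it offers.
- The arm moves only by the tool move_arm, never from a script. Its arguments are lists of equal length, an entry for each row: "linear": the shift along the tool's x, y, z in cm, a list of three; "angular": the turn, a rotation vector about the tool's x, y, z in rad, a list of three; "fingers": the gripper command: -1 is fully open, 1 is shut, values between are in proportion. In form: {"linear": [[tx, ty, tz], ...], "angular": [[wx, wy, wz], ...], "fingers": [fingers, ...]}. A call has 1 to 12 rows; each row is the pose to reach, as a shift and turn from the pose measured when the call began, along the tool's axes at that moment; what a row does not reach only later rows make up. A row lasts 1/12 s, in which the tool goes at most 41.7 mm and 7.16 degrees, less where a joint would pass 70% of its speed; a pose out of reach is approached as far as the arm can. A call with a gripper value outside its range is refused whole. The fingers move at their own pace and stop on an object; the grip force is fixed at half the most. Time passes only in rows, so rows that repeat a pose let the fingers close. It gives the time, the measured TCP pose, the force and the opening at its end, in the units of the state.
- read_state(): the state, without advancing time (a new reading comes with each control period).
- capture(name): name is "side" or "top" or "wrist"; returns a dict with "color" (420x560x3 uint8, red, green, blue), "fx", "fy", "cx", "cy" (pixels), "view" (4x4, takes a point from world to camera coordinates); the wrist camera has in their place "hand_eye" (4x4, takes a point from camera to tool coordinates, whose origin is the TCP and whose axes are the flange's). Camera axes: x right, y down, z forward; pixel columns grow to the right and rows downward; lengths in m; the calibration is good to about 2 mm. A picture is of the moment at which its call begins: read the wrist's pose just before it. There is no depth.
- hand_in(): hands the job in, once; it reports no verdict.
The state is a dict: "time_s": time; "joint_positions": joint angles; "qvel": joint speeds; "tau": joint torques, N m; "position": TCP position; "tcp_rot": TCP orientation; "force": force on the tool from outside, world axes, zero at the start; "moment": the same for the moment, N m; "opening": opening from 0.0 (shut) to 1.0 (fully open).
Only numpy, scipy, OpenCV 4.12 (cv2) and the standard library are available. Lean on these libraries where they do the work, as an engineer would, in place of code of your own. Each camera call takes 0.05 s, during which the arm holds its last target. There are 200 camera calls.

TASK

Get the thread stand ready for test-sewing the overlocker: put the red, blue, green and yellow thread cones on the stand, each upright over the holder of the pad of its own colour and fully down on the pad. Leave the white and the grey cone standing where they are.

Things in the scene. Friction and masses are not known exactly. Their poses are not given: they have to be found in the camera images.
- red_cone (a point): Loose red thread cone: its centre, half-way up (57.5 mm above its foot); z up along its axis. All six cones are alike: 115 mm tall; wound body tapering straight from 66 mm wide at the foot to 43 mm at 105 mm height, then a cream nose 25 mm wide, 10 mm tall. Round, 0.09 to 0.17 kg. Foot hollow: 52 mm wide at the mouth, 36 mm deep.
- blue_cone (a point): Loose blue thread cone: its centre, half-way up (57.5 mm above its foot); z up along its axis. Shaped as the red one. The cones stand upright on the bench (height 0), axes at least 80 mm apart.
- green_cone (a point): Loose green thread cone: its centre, half-way up (57.5 mm above its foot); z up along its axis. Shaped as the red one. One of the four coloured cones (any of them) stands in a pocket of a fixed brown carton with walls 60 mm high, foot on the bench, 14 mm play: only its upper 55 mm can be gripped; lift it straight up and clear.
- yellow_cone (a point): Loose yellow thread cone: its centre, half-way up (57.5 mm above its foot); z up along its axis. Shaped as the red one.
- red_pad (a point): The red pad: centre of its top face, z up. Fixed disc, 82 mm wide, its top 18 mm above the bench. In its middle a cream tapered holder, 34 mm wide at its foot, 20 mm at its top, 30 mm tall, goes into a cone's hollow foot. A seated cone's foot rests on the disc: its centre is 57.5 mm above this point.
- blue_pad (a point): The blue pad: centre of its top face, z up. As the red one. The four pads stand in a straight row 90 mm apart on one stand, in any order.
- green_pad (a point): The green pad: centre of its top face, z up. As the red one. Along the far side of the stand, 85 mm from the row of pads, runs a fixed steel thread-guide bar, its top 91 mm above the bench.
- yellow_pad (a point): The yellow pad: centre of its top face, z up. As the red one.
- white_cone (a point): Loose white thread cone, shaped as the red one: its centre, half-way up. Not needed; it stays where it stands.
- grey_cone (a point): Loose grey thread cone, shaped as the red one: its centre, half-way up. Not needed; it stays where it stands.
There are look-alikes about, which are no part of the job. Of the things that look like the part that bears red_cone, the smaller one is meant.

How it is judged:
By the outcome, as a careful person would: the job done as asked, in the order asked, and still so for the second after the job is handed in, with the robot touching nothing.
It also fails if it takes over 106 s, if anything falls off the work surface, if the arm or the gripper's body presses on something with over 40 N, if the wrist force passes 120 N, or if a joint passes its speed limit or range.

## Working session

There is one attempt and no reset: what is moved stays moved. The work goes in short steps, Python scripts to look and compute and a tool call to move; the robot and the scene stay as the last step left them, time stands still between calls to the robot, and variables do not carry over. Pictures are saved under pics/ and viewed, about 12 in all and at most 16, crops included, and the job is handed in when it is done.

Besides the shell and the picture viewer there is one more tool, called after "Call:" as name(argument=value, ...), one argument or row to a line, values as JSON. move_arm: Moves the arm, as the interface text tells. Its arguments: {"type":"object","properties":{"linear":{"type":"array"},"angular":{"type":"array"},"fingers":{"type":"array"}},"required":["linear","angular","fingers"]}

```bash
mkdir -p pics
python3 - <<'E'
from rig import *
import cv2,numpy as np
s=read_state();print(s)
for n in("top","side","wrist"):
    c=capture(n);cv2.imwrite(f"pics/{n}0.png",c["color"][:,:,::-1]);print(n,c["fx"],c["fy"],c["cx"],c["cy"],c.get("view",c.get("hand_eye")))
E
```

```text
{'time_s': 0.0, 'joint_positions': array([ 6.51735290e+01,  3.02805008e+01,  8.21557812e+01, -2.20055018e-03,
        6.76892880e+01, -1.02276871e+01]), 'qvel': array([-0.14396575, -0.05514721,  0.07505402, -0.07815125, -0.09191641,
       -0.03068007]), 'tau': array([ 1.81889891e-04, -4.40026259e+01, -1.76598483e+01,  6.34381059e-02,
        5.80447877e-02, -1.30965559e-04]), 'position': array([0.15720482, 0.6041508 , 0.22155854]), 'tcp_rot': array([[-9.67718048e-01,  2.52033710e-01, -8.87945315e-04],
       [ 2.52035026e-01,  9.67716038e-01, -2.00398548e-03],
       [ 3.54207026e-04, -2.16308623e-03, -9.99997598e-01]]), 'force': array([-0.36992175,  0.35020852,  0.09348317]), 'moment': array([ 0.01706139,  0.02138272, -0.03393701]), 'opening': 1.0044740078580792}
top 503.5822719793057 503.5822719793057 282.62632694718485 205.86531991329113 [[ 1.46069088e-03 -9.99718169e-01 -2.36948942e-02  1.64519114e-02]
 [-9.98816315e-01 -3.06522433e-04 -4.86402611e-02  4.63195724e-01]
 [ 4.86192898e-02  2.37378952e-02 -9.98535266e-01  1.29679046e+00]
 [ 0.00000000e+00  0.00000000e+00  0.00000000e+00  1.00000000e+00]]
side 443.62453356592385 443.62453356592385 287.1904598759165 215.57560021466958 [[ 0.91050197 -0.41300093  0.0204057  -0.44476441]
 [-0.24463712 -0.57779906 -0.77865328  0.1790115 ]
 [ 0.33337492  0.70397335 -0.62712254  0.99261672]
 [ 0.          0.          0.          1.        ]]
wrist 294.7993219047521 294.7993219047521 279.24396610940397 210.69728846366766 [[-5.98336053e-04 -9.63195727e-01 -2.68800361e-01  7.37521825e-02]
 [ 9.99998666e-01 -1.67831908e-04 -1.62455243e-03 -5.18921582e-04]
 [ 1.51964868e-03 -2.68800974e-01  9.63194543e-01 -1.61035227e-01]
 [ 0.00000000e+00  0.00000000e+00  0.00000000e+00  1.00000000e+00]]
```

View pics/top0.png

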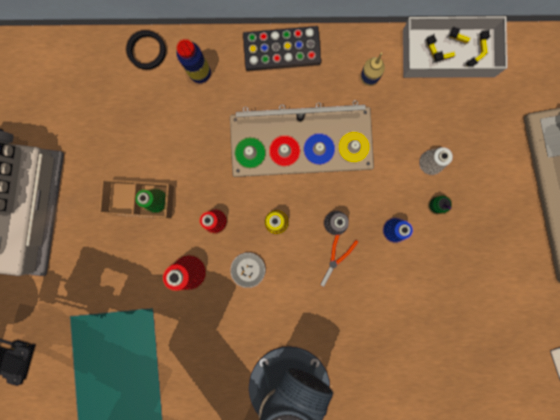

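View pics/side0.png

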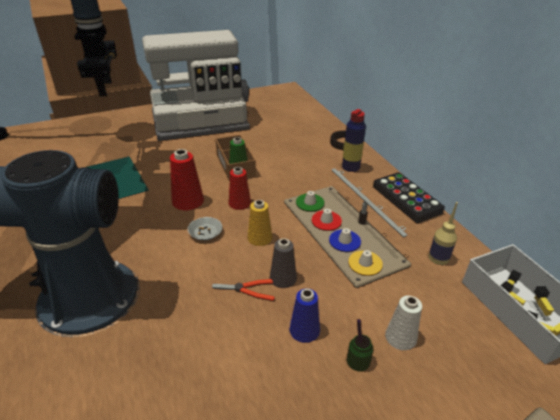

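The top view shows the pads left to right as green (250,150), red (285,150), blue (319,149) and yellow (354,147). The cone noses are: red (208,220), yellow (276,221), grey (338,222), blue (398,230), white (440,157), and green in the carton (148,200). The larger red cone at (177,277) is the look-alike.

```bash
cat > h.py <<'E'
import numpy as np,cv2
from rig import *
def cast(c,u,v,z):
    V=c["view"];R=V[:3,:3];o=-R.T@V[:3,3]
    d=R.T@np.array([(u-c["cx"])/c["fx"],(v-c["cy"])/c["fy"],1]);return (o+d*(z-o[2])/d[2])[:2]
def blobs(im,m):
    n,l,s,ce=cv2.connectedComponentsWithStats(m.astype(np.uint8));return [(ce[i],s[i,4]) for i in range(1,n) if s[i,4]>5]
def masks(im):
    h=cv2.cvtColor(im,cv2.COLOR_RGB2HSV).astype(int);H,S,V=h[...,0],h[...,1],h[...,2]
    s=(S>140)&(V>50)
    return dict(red=s&((H<5)|(H>172)),yellow=s&(H>23)&(H<33)&(V>90),green=s&(H>45)&(H<75),blue=s&(H>110)&(H<130),cream=(S<75)&(V>120))
E
python3 - <<'E'
from h import *
c=capture("top");im=c["color"];M=masks(im)
P=dict(red=(208,220),yellow=(276,221),grey=(338,222),blue=(400,230),white=(442,156),green=(148,200),BIG=(176,278),pg=(250,150),pr=(285,150),pb=(319,149),py=(354,147))
for k,(u,v) in P.items():
    for ce,a in blobs(im,M["cream"]):
        if np.hypot(ce[0]-u,ce[1]-v)<12: print(k,ce.round(1),a,"nose z.115",cast(c,*ce,.115).round(3),"holder",cast(c,*ce,.046).round(3))
for k in("red","yellow","green","blue"):
    print(k,[(ce.round(1).tolist(),int(a),cast(c,*ce,.018).round(3).tolist()) for ce,a in blobs(im,M[k]) if a>100])
cv2.imwrite("pics/crop.png",cv2.resize(im[120:300,100:470,::-1],None,fx=2.1,fy=2.1,interpolation=cv2.INTER_CUBIC))
E
```

```text
red [207.8 219.9] 49 nose z.115 [0.424 0.194] holder [0.426 0.206]
yellow [274.8 220.7] 50 nose z.115 [0.423 0.033] holder [0.424 0.036]
grey [339.5 222.1] 92 nose z.115 [ 0.419 -0.121] holder [ 0.421 -0.127]
blue [403.7 229.8] 70 nose z.115 [ 0.401 -0.273] holder [ 0.401 -0.288]
blue [408.  237.4] 7 nose z.115 [ 0.383 -0.283] holder [ 0.382 -0.298]
white [440.9 159.2] 336 nose z.115 [ 0.57  -0.363] holder [ 0.58  -0.383]
green [142.8 197.9] 60 nose z.115 [0.477 0.352] holder [0.482 0.372]
BIG [174.6 277. ] 105 nose z.115 [0.288 0.272] holder [0.281 0.288]
pg [248.6 151.4] 89 nose z.115 [0.589 0.097] holder [0.6   0.103]
pr [283.7 149.8] 84 nose z.115 [0.593 0.012] holder [0.604 0.013]
pb [319.2 148.2] 165 nose z.115 [ 0.597 -0.073] holder [ 0.608 -0.077]
pb [318.9 147.8] 104 nose z.115 [ 0.598 -0.073] holder [ 0.609 -0.076]
py [354.2 146. ] 94 nose z.115 [ 0.602 -0.157] holder [ 0.613 -0.165]
red [([185.5, 48.4], 251, [0.879, 0.274]), ([284.2, 150.4], 614, [0.607, 0.013]), ([214.7, 220.7], 351, [0.424, 0.193]), ([186.7, 272.8], 890, [0.29, 0.264])]
yellow [([482.2, 49.8], 123, [0.869, -0.502]), ([353.5, 146.7], 613, [0.616, -0.167]), ([274.7, 221.0], 214, [0.424, 0.037])]
green [([250.0, 152.4], 508, [0.602, 0.102]), ([152.0, 201.7], 289, [0.474, 0.357]), ([438.1, 205.0], 102, [0.465, -0.382])]
blue [([191.2, 59.4], 151, [0.849, 0.258]), ([318.8, 148.6], 530, [0.612, -0.077]), ([394.5, 229.7], 343, [0.402, -0.271])]
```

View pics/crop.png

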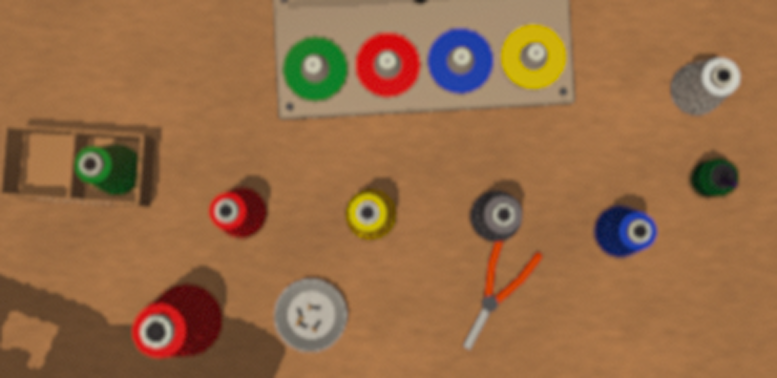

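```bash
cat >> h.py <<'E'
from scipy.spatial.transform import Rotation as Ro
def rel(x,y,z,yaw=None):
    s=read_state();R=s["tcp_rot"];p=s["position"]
    l=R.T@(np.array([x,y,z])-p)*100
    if yaw is None: yaw=np.degrees(np.arctan2(R[1,1],R[0,1]))
    a=np.radians(yaw);Y=np.array([np.cos(a),np.sin(a),0]);Z=np.array([0,0,-1.]);T=np.c_[np.cross(Y,Z),Y,Z]
    w=Ro.from_matrix(R.T@T).as_rotvec()
    print("lin",l.round(2),"ang",w.round(3),"rows",np.linalg.norm(l)/4.17,np.degrees(np.linalg.norm(w))/7.16)
def wcast(u,v,z,name):
    s=read_state();c=capture("wrist");cv2.imwrite(name,c["color"][:,:,::-1])
    H=c["hand_eye"];R=s["tcp_rot"];o=s["position"]+R@H[:3,3]
    f=lambda u,v,z:(lambda d:(o+d*(z-o[2])/d[2])[:2])(R@H[:3,:3]@np.array([(u-c["cx"])/c["fx"],(v-c["cy"])/c["fy"],1]))
    return c,f
E
python3 - <<'E'
from h import *
rel(.424,.194,.22)
E
```

```text
lin [-36.15 -32.99   0.23] ang [-0.001 -0.    -0.   ] rows 11.737468868924855 0.010623950099007524
```

Call:
move_arm(
  linear=[
    [-3,-2.7,0],
    [-6,-5.5,0],
    [-9.5,-8.7,0],
    [-13,-11.9,0],
    [-16.5,-15.1,0],
    [-20,-18.3,0],
    [-23.5,-21.5,0],
    [-27,-24.7,0],
    [-30.5,-27.9,0.1],
    [-33.5,-30.6,0.2],
    [-36.15,-33,0.2],
    [-36.15,-33,0.2],
  ],
  angular=[
    [0,0,0],
    [0,0,0],
    [0,0,0],
    [0,0,0],
    [0,0,0],
    [0,0,0],
    [0,0,0],
    [0,0,0],
    [0,0,0],
    [0,0,0],
    [0,0,0],
    [0,0,0],
  ],
  fingers=[-1,-1,-1,-1,-1,-1,-1,-1,-1,-1,-1,-1],
)

```text
time_s: 1.2
position: [0.4254, 0.1914, 0.2204]
tcp_rot: [[-0.967, 0.253, 0.0], [0.253, 0.967, -0.002], [-0.001, -0.001, -1.0]]
force: [0.2, 0.7, -0.3]
opening: 0.995
```

Run:
```python
from h import *
c,f=wcast(0,0,0,"pics/w1.png");M=masks(c["color"])
for ce,a in blobs(0,M["cream"]): 
    if a>40: print(ce.round(1),a,f(*ce,.115).round(3))
for ce,a in blobs(0,M["red"]): 
    if a>40: print("red",ce.round(1),a,f(*ce,.115).round(3))
rel(.424,.194,.06)
```

```text
[329.6  26.9] 1146 [0.288 0.268]
[181.8 103.2] 4644 [0.313 0.134]
[ 23.8 136.2] 402 [ 0.303 -0.01 ]
[449.4 159. ] 447 [0.418 0.349]
[283.1 206.4] 331 [0.423 0.195]
[452.7 218.9] 455 [0.475 0.347]
[128.7 241.8] 284 [0.419 0.041]
[359.  287.3] 1356 [0.524 0.248]
[211.7 310.1] 782 [0.512 0.095]
[279.8 311.3] 234 [0.531 0.163]
[249.4 325. ] 438 [0.539 0.128]
[192.4 334.6] 154 [0.535 0.066]
red [314.3  55.8] 5634 [0.306 0.251]
red [282.3 189.6] 1883 [0.407 0.198]
red [193.6 327.2] 919 [0.526 0.07 ]
lin [ 0.79  0.51 16.05] ang [-0.003  0.006  0.   ] rows 3.8558448329774464 0.0526079083617599
```

View pics/w1.png

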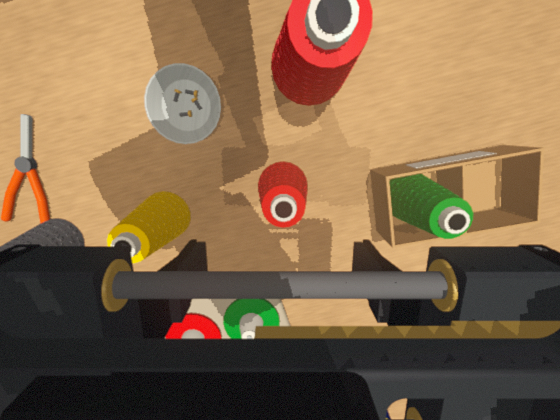

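The wrist view confirms the small red cone's nose at (283,206) → (0.423, 0.195) and the green cone's at (455,219). The big red cone is clear of the gripper.

Run:
```python
from h import *
for i in range(3):
    print(read_state()["position"],read_state()["tcp_rot"][:,1]);rel(.424,.1945,.06)
    capture("top")
```

```text
[0.4295719  0.18778132 0.22057178] [ 0.25583175  0.96671548 -0.00336079]
lin [ 0.8   0.56 16.05] ang [-0.003  0.006  0.   ] rows 3.856327188269659 0.0526079083617599
[0.42755445 0.19038419 0.22048358] [ 0.25830299  0.96606297 -0.0013758 ]
lin [ 0.49  0.33 16.05] ang [-0.001  0.003  0.   ] rows 3.850736120032258 0.02511200487842336
[0.4254489  0.1921409  0.22028739] [ 0.25699699  0.96641162 -0.00106089]
lin [ 0.2   0.21 16.03] ang [-0.001  0.     0.   ] rows 3.8443956732531013 0.008586934791780479
```

Call:
move_arm(
  linear=[
    [0.1,0.1,2.5],
    [0.1,0.1,5.5],
    [0.1,0.1,8.5],
    [0.1,0.1,11.5],
    [0.1,0.1,14],
    [0.1,0.1,16],
    [0.1,0.1,16],
    [0.1,0.1,16],
    [0.1,0.1,16],
    [0.1,0.1,16],
    [0.1,0.1,16],
    [0.1,0.1,16],
  ],
  angular=[
    [0,0,0],
    [0,0,0],
    [0,0,0],
    [0,0,0],
    [0,0,0],
    [0,0,0],
    [0,0,0],
    [0,0,0],
    [0,0,0],
    [0,0,0],
    [0,0,0],
    [0,0,0],
  ],
  fingers=[-1,-1,-1,-1,-1,-1,-1,-1,1,1,1,1],
)

```text
time_s: 2.4
position: [0.4238, 0.1947, 0.0613]
tcp_rot: [[-0.967, 0.255, 0.001], [0.255, 0.967, -0.0], [-0.001, -0.0, -1.0]]
force: [-0.1, 0.5, -0.5]
opening: 0.783
```

Call:
move_arm(
  linear=[
    [0,0,0],
    [0,0,0],
    [0,0,0],
    [0,0,0],
  ],
  angular=[
    [0,0,0],
    [0,0,0],
    [0,0,0],
    [0,0,0],
  ],
  fingers=[1,1,1,1],
)

```text
time_s: 2.73
position: [0.4244, 0.1948, 0.0617]
tcp_rot: [[-0.967, 0.255, 0.002], [0.255, 0.967, 0.0], [-0.002, 0.001, -1.0]]
force: [-0.2, -0.5, 4.0]
opening: 0.577
```

Run:
```python
from h import *
print(read_state()["position"]);rel(.424,.194,.23);rel(.605,.013,.23,-3)
```

```text
[0.42435704 0.19475295 0.06170384]
lin [ -0.02  -0.07 -16.83] ang [ 0.001  0.002 -0.   ] rows 4.035928659126705 0.01854744456403365
lin [-22.14 -12.96 -16.79] ang [2.000e-03 1.000e-03 1.365e+00] rows 7.35197252117166 10.925930458141952
```

Call:
move_arm(
  linear=[
    [0,0,0],
    [0,0,-1],
    [0,0,-3],
    [0,0,-6],
    [0,0,-9],
    [0,0,-12],
    [0,0,-14.5],
    [-1.5,-0.9,-16],
    [-4,-2.4,-16.8],
    [-6.5,-3.8,-16.8],
    [-9,-5.3,-16.8],
    [-11.5,-6.8,-16.8],
  ],
  angular=[
    [0,0,0],
    [0,0,0],
    [0,0,0],
    [0,0,0],
    [0,0,0],
    [0,0,0],
    [0,0,0],
    [0,0,0.08],
    [0,0,0.18],
    [0,0,0.28],
    [0,0,0.38],
    [0,0,0.48],
  ],
  fingers=[1,1,1,1,1,1,1,1,1,1,1,1],
)

```text
time_s: 3.73
position: [0.518, 0.0987, 0.2297]
tcp_rot: [[-0.737, 0.676, 0.001], [0.676, 0.737, -0.0], [-0.001, 0.001, -1.0]]
force: [0.9, -0.0, -1.4]
opening: 0.579
```

Run:
```python
from h import *
print(read_state()["position"],read_state()["opening"]);rel(.605,.013,.23,-3)
```

```text
[0.51795386 0.09866596 0.22973156] 0.5786440389754794
lin [-1.221e+01 -4.300e-01 -1.000e-02] ang [0.001 0.001 0.881] rows 2.9287791226830135 7.048083428579947
```

Call:
move_arm(
  linear=[
    [-2.5,-0.1,0],
    [-5,-0.2,0],
    [-7.5,-0.3,0],
    [-9.5,-0.4,0],
    [-11.2,-0.4,0],
    [-12.2,-0.4,0],
    [-12.2,-0.4,0],
    [-12.2,-0.4,0],
    [-12.2,-0.4,0],
    [-12.2,-0.4,0],
    [-12.2,-0.4,0],
    [-12.2,-0.4,0],
  ],
  angular=[
    [0,0,0.11],
    [0,0,0.22],
    [0,0,0.33],
    [0,0,0.44],
    [0,0,0.55],
    [0,0,0.66],
    [0,0,0.77],
    [0,0,0.85],
    [0,0,0.88],
    [0,0,0.88],
    [0,0,0.88],
    [0,0,0.88],
  ],
  fingers=[1,1,1,1,1,1,1,1,1,1,1,1],
)

```text
time_s: 4.73
position: [0.6047, 0.0133, 0.2294]
tcp_rot: [[0.051, 0.999, 0.0], [0.999, -0.051, 0.0], [0.0, 0.0, -1.0]]
force: [0.1, 0.7, -0.6]
opening: 0.579
```

Run:
```python
from h import *
c,f=wcast(0,0,0,"pics/w2.png");M=masks(c["color"])
for k in("red","green","blue","yellow"):
  for ce,a in blobs(0,M[k]): 
    if a>150: print(k,ce.round(1),a,f(*ce,.018).round(3))
rel(.605,.013,.080,-3)
```

```text
red [13.5 11.3] 721 [0.322 0.225]
red [280.1 222.2] 7839 [ 0.603 -0.034]
red [244.  310.4] 368 [ 0.544 -0.166]
red [313.7 310.3] 366 [ 0.645 -0.171]
yellow [ 98.7 192.9] 550 [0.371 0.018]
lin [-3.000e-02  1.000e-02  1.495e+01] ang [ 0.    -0.     0.001] rows 3.58607364995365 0.011972055551244068
```

View pics/w2.png

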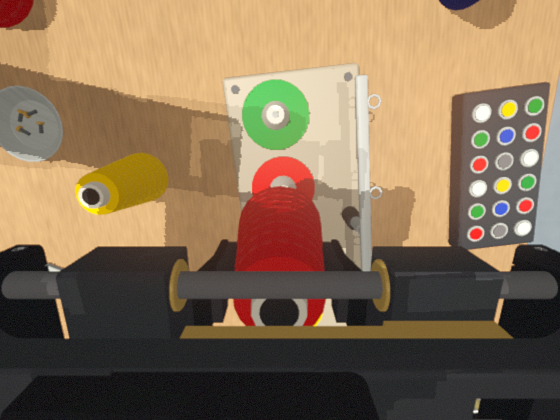

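The red cone hangs straight over the red pad, in line with it at column 280. Lowering it now.

Call:
move_arm(
  linear=[
    [0,0,2.5],
    [0,0,5],
    [0,0,7.5],
    [0,0,9.5],
    [0,0,11],
    [0,0,12],
    [0,0,13],
    [0,0,14],
    [0,0,14.6],
    [0,0,15],
    [0,0,15],
    [0,0,15],
  ],
  angular=[
    [0,0,0],
    [0,0,0],
    [0,0,0],
    [0,0,0],
    [0,0,0],
    [0,0,0],
    [0,0,0],
    [0,0,0],
    [0,0,0],
    [0,0,0],
    [0,0,0],
    [0,0,0],
  ],
  fingers=[1,1,1,1,1,1,1,1,1,1,1,1],
)

```text
time_s: 5.78
position: [0.6053, 0.0133, 0.08]
tcp_rot: [[0.051, 0.999, 0.002], [0.999, -0.051, -0.0], [-0.0, 0.002, -1.0]]
force: [-0.6, -0.4, -1.3]
opening: 0.578
```

Call:
move_arm(
  linear=[
    [0,0,0],
    [0,0,0],
    [0,0,0],
    [0,0,0],
    [0,0,0],
    [0,0,0],
  ],
  angular=[
    [0,0,0],
    [0,0,0],
    [0,0,0],
    [0,0,0],
    [0,0,0],
    [0,0,0],
  ],
  fingers=[1,-1,-1,-1,-1,-1],
)

```text
time_s: 6.28
position: [0.6055, 0.0132, 0.0802]
tcp_rot: [[0.051, 0.999, 0.002], [0.999, -0.051, -0.0], [-0.0, 0.002, -1.0]]
force: [0.1, 0.2, 0.4]
opening: 0.869
```

Call:
move_arm(
  linear=[
    [0,0,-1],
    [0,0,-3],
    [0,0,-6],
    [0,0,-9],
    [0,0,-12],
    [0,0,-14.5],
    [0,0,-15],
    [0,0,-15],
  ],
  angular=[
    [0,0,0],
    [0,0,0],
    [0,0,0],
    [0,0,0],
    [0,0,0],
    [0,0,0],
    [0,0,0],
    [0,0,0],
  ],
  fingers=[-1,-1,-1,-1,-1,-1,-1,-1],
)

```text
time_s: 6.95
position: [0.6066, 0.0131, 0.2333]
tcp_rot: [[0.051, 0.999, 0.008], [0.999, -0.051, -0.001], [-0.001, 0.008, -1.0]]
force: [-0.3, -0.6, -0.5]
opening: 1.004
```

Run:
```python
from h import *
c=capture("side");cv2.imwrite("pics/s1.png",cv2.resize(c["color"][130:350,150:450,::-1],None,fx=2,fy=2))
rel(.401,-.273,.23,-3)
```

```text
lin [-29.63 -18.95   0.05] ang [0.004 0.    0.002] rows 8.43360325533809 0.033289212670630584
```

View pics/s1.png

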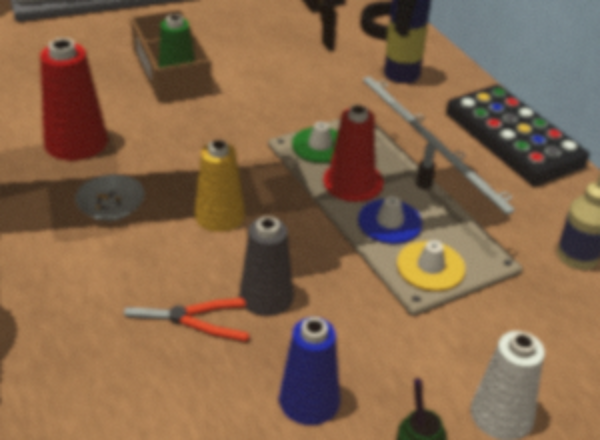

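The red cone stands upright and down on its pad. Going to blue next.

Call:
move_arm(
  linear=[
    [-2.5,-1.6,0],
    [-5.6,-3.6,0],
    [-8.8,-5.6,0],
    [-12,-7.7,0],
    [-15.2,-9.7,0],
    [-18.4,-11.8,0],
    [-21.6,-13.8,0],
    [-24.8,-15.8,0],
    [-27.5,-17.6,0],
    [-29.6,-18.9,0],
    [-29.6,-18.9,0],
    [-29.6,-18.9,0],
  ],
  angular=[
    [0,0,0],
    [0,0,0],
    [0,0,0],
    [0,0,0],
    [0,0,0],
    [0,0,0],
    [0,0,0],
    [0,0,0],
    [0,0,0],
    [0,0,0],
    [0,0,0],
    [0,0,0],
  ],
  fingers=[-1,-1,-1,-1,-1,-1,-1,-1,-1,-1,-1,-1],
)

```text
time_s: 8.0
position: [0.4, -0.2728, 0.2289]
tcp_rot: [[0.054, 0.999, 0.001], [0.999, -0.054, 0.003], [0.003, 0.001, -1.0]]
force: [0.3, 0.2, 0.0]
opening: 0.997
```

Run:
```python
from h import *
capture("wrist");capture("wrist")
c,f=wcast(0,0,0,"pics/w3.png");M=masks(c["color"])
for ce,a in blobs(0,M["cream"]): 
    if 40<a<2000: print(ce.round(1),a,f(*ce,.115).round(3))
for ce,a in blobs(0,M["blue"]): 
    if a>150: print("b",ce.round(1),a,f(*ce,.1).round(3))
rel(.401,-.273,.061,-3)
```

```text
[464.    8.9] 640 [ 0.56  -0.113]
[294.8  32.5] 426 [ 0.421 -0.123]
[170.2  44.1] 441 [ 0.317 -0.126]
[462.6  91.1] 847 [ 0.566 -0.176]
[281.1 207.3] 259 [ 0.403 -0.272]
[409.1 248.5] 1650 [ 0.529 -0.322]
[395.5 414. ] 202 [ 0.527 -0.536]
b [457.6  23. ] 2116 [ 0.564 -0.119]
lin [-0.19 -0.08 16.86] ang [ 0.002 -0.002  0.002] rows 4.043751007655223 0.030377921979063995
```

Blue's nose measures (0.403, −0.272) from the wrist, against (0.401, −0.273) from above. Descending.

Call:
move_arm(
  linear=[
    [0,0,2.5],
    [0,0,5.5],
    [0,0,8.5],
    [0,0,11.5],
    [0,0,14],
    [0,0.1,16],
    [0,0.1,16.8],
    [0,0.1,16.8],
    [0,0.1,16.8],
    [0,0.1,16.8],
    [0,0.1,16.8],
    [0,0.1,16.8],
  ],
  angular=[
    [0,0,0],
    [0,0,0],
    [0,0,0],
    [0,0,0],
    [0,0,0],
    [0,0,0],
    [0,0,0],
    [0,0,0],
    [0,0,0],
    [0,0,0],
    [0,0,0],
    [0,0,0],
  ],
  fingers=[-1,-1,-1,-1,-1,-1,-1,-1,-1,1,1,1],
)

```text
time_s: 9.15
position: [0.4035, -0.2717, 0.0628]
tcp_rot: [[0.05, 0.999, 0.004], [0.999, -0.05, -0.0], [-0.0, 0.004, -1.0]]
force: [-0.5, -0.2, 0.0]
opening: 0.854
```

Call:
move_arm(
  linear=[
    [0,0,0],
    [0,0,0],
    [0,0,0],
    [0,0,0],
    [0,0,0],
    [0,0,0],
  ],
  angular=[
    [0,0,0],
    [0,0,0],
    [0,0,0],
    [0,0,0],
    [0,0,0],
    [0,0,0],
  ],
  fingers=[1,1,1,1,1,1],
)

```text
time_s: 9.65
position: [0.4035, -0.2719, 0.063]
tcp_rot: [[0.05, 0.999, 0.004], [0.999, -0.05, -0.001], [-0.001, 0.004, -1.0]]
force: [-0.1, 0.5, 3.0]
opening: 0.573
```

Run:
```python
from h import *
print(read_state()["position"]);rel(.609,-.077,.23,-3)
```

```text
[ 0.40349804 -0.27193124  0.0630064 ]
lin [ 20.48  19.63 -16.62] ang [0.004 0.001 0.003] rows 7.88513528285062 0.04132207099703935
```

Call:
move_arm(
  linear=[
    [0,0,-0.5],
    [0,0,-2],
    [0,0,-5],
    [0,0,-8],
    [0,0,-11],
    [0,0,-14],
    [1,1,-16],
    [3,2.9,-16.6],
    [5.2,5,-16.6],
    [7.5,7.2,-16.6],
    [9.8,9.4,-16.6],
    [12,11.5,-16.6],
  ],
  angular=[
    [0,0,0],
    [0,0,0],
    [0,0,0],
    [0,0,0],
    [0,0,0],
    [0,0,0],
    [0,0,0],
    [0,0,0],
    [0,0,0],
    [0,0,0],
    [0,0,0],
    [0,0,0],
  ],
  fingers=[1,1,1,1,1,1,1,1,1,1,1,1],
)

```text
time_s: 10.65
position: [0.524, -0.156, 0.2293]
tcp_rot: [[0.05, 0.999, 0.004], [0.999, -0.05, -0.0], [0.0, 0.004, -1.0]]
force: [-0.1, -1.1, -1.0]
opening: 0.568
```

Run:
```python
from h import *
print(read_state()["position"],read_state()["opening"]);rel(.609,-.077,.23,-3)
```

```text
[ 0.52400506 -0.15604719  0.22934924] 0.56838488980623
lin [ 8.32  8.1  -0.04] ang [ 0.004 -0.     0.003] rows 2.78353344929547 0.03507874761284586
```

Call:
move_arm(
  linear=[
    [2,2,0],
    [4,3.9,0],
    [6,5.8,0],
    [7.5,7.3,0],
    [8.3,8.1,0],
    [8.3,8.1,0],
    [8.3,8.1,0],
    [8.3,8.1,0],
  ],
  angular=[
    [0,0,0],
    [0,0,0],
    [0,0,0],
    [0.004,0,0.003],
    [0.004,0,0.003],
    [0.004,0,0.003],
    [0.004,0,0.003],
    [0.004,0,0.003],
  ],
  fingers=[1,1,1,1,1,1,1,1],
)

```text
time_s: 11.32
position: [0.6077, -0.0779, 0.2293]
tcp_rot: [[0.053, 0.999, -0.002], [0.999, -0.053, 0.0], [-0.0, -0.002, -1.0]]
force: [-0.8, -0.2, -1.9]
opening: 0.577
```

Run:
```python
from h import *
print(read_state()["position"]);rel(.609,-.077,.081,-3)
```

```text
[ 0.60767716 -0.07790973  0.22927523]
lin [ 0.1   0.16 14.83] ang [-0.002  0.    -0.001] rows 3.555969300744931 0.0217464853483833
```

Call:
move_arm(
  linear=[
    [0.1,0.1,2.5],
    [0.1,0.1,5],
    [0.1,0.1,7.5],
    [0.1,0.1,9.5],
    [0.1,0.1,11],
    [0.1,0.1,12],
    [0.1,0.1,13],
    [0.1,0.1,14],
    [0.1,0.1,14.6],
    [0.1,0.1,14.9],
    [0.1,0.1,14.9],
    [0.1,0.1,14.9],
  ],
  angular=[
    [0,0,0],
    [0,0,0],
    [0,0,0],
    [0,0,0],
    [0,0,0],
    [0,0,0],
    [0,0,0],
    [0,0,0],
    [0,0,0],
    [0,0,0],
    [0,0,0],
    [0,0,0],
  ],
  fingers=[1,1,1,1,1,1,1,1,1,1,1,1],
)

```text
time_s: 12.32
position: [0.6082, -0.0771, 0.0812]
tcp_rot: [[0.053, 0.999, -0.003], [0.999, -0.053, -0.0], [-0.001, -0.003, -1.0]]
force: [-3.1, -1.7, 1.9]
opening: 0.575
```

Call:
move_arm(
  linear=[
    [0,0,0],
    [0,0,0],
    [0,0,0],
    [0,0,0],
    [0,0,0],
    [0,0,0],
  ],
  angular=[
    [0,0,0],
    [0,0,0],
    [0,0,0],
    [0,0,0],
    [0,0,0],
    [0,0,0],
  ],
  fingers=[1,-1,-1,-1,-1,-1],
)

```text
time_s: 12.82
position: [0.6084, -0.0771, 0.0812]
tcp_rot: [[0.053, 0.999, -0.002], [0.999, -0.053, -0.001], [-0.001, -0.002, -1.0]]
force: [0.4, -0.0, -0.2]
opening: 0.868
```

Call:
move_arm(
  linear=[
    [0,0,-1],
    [0,0,-3],
    [0,0,-6],
    [0,0,-9],
    [0,0,-12],
    [0,0,-14.5],
    [0,0,-15],
    [0,0,-15],
  ],
  angular=[
    [0,0,0],
    [0,0,0],
    [0,0,0],
    [0,0,0],
    [0,0,0],
    [0,0,0],
    [0,0,0],
    [0,0,0],
  ],
  fingers=[-1,-1,-1,-1,-1,-1,-1,-1],
)

```text
time_s: 13.48
position: [0.6102, -0.0774, 0.2344]
tcp_rot: [[0.053, 0.999, 0.004], [0.999, -0.053, -0.002], [-0.002, 0.004, -1.0]]
force: [0.4, 0.2, -0.6]
opening: 0.998
```

Run:
```python
from h import *
c=capture("side");cv2.imwrite("pics/s2.png",cv2.resize(c["color"][130:350,150:450,::-1],None,fx=2,fy=2))
rel(.476,.349,.23,-3)
```

```text
lin [ 41.84 -15.53   0.18] ang [-0.     0.001 -0.001] rows 10.703303812954996 0.010741434988513585
```

View pics/s2.png

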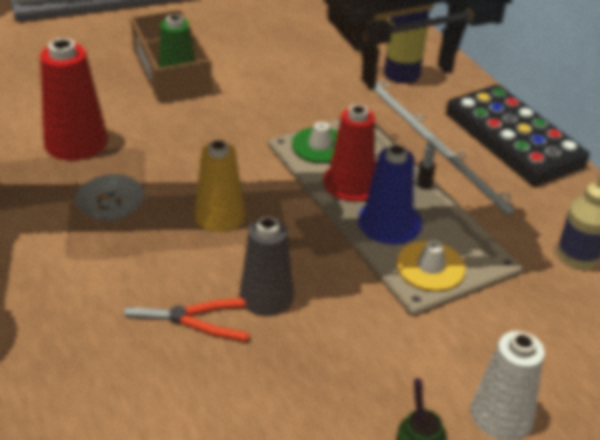

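Blue is seated too. Going to green.

Call:
move_arm(
  linear=[
    [3,-1.1,0],
    [7,-2.6,0],
    [11,-4.1,0],
    [15,-5.6,0],
    [19,-7.1,0],
    [23,-8.5,0],
    [27,-10,0],
    [31,-11.5,0],
    [35,-13,0],
    [38.5,-14.3,0],
    [41,-15.2,0],
    [41.9,-15.5,0.2],
  ],
  angular=[
    [0,0,0],
    [0,0,0],
    [0,0,0],
    [0,0,0],
    [0,0,0],
    [0,0,0],
    [0,0,0],
    [0,0,0],
    [0,0,0],
    [0,0,0],
    [0,0,0],
    [0,0,0],
  ],
  fingers=[-1,-1,-1,-1,-1,-1,-1,-1,-1,-1,-1,-1],
)

```text
time_s: 14.53
position: [0.4732, 0.3533, 0.2278]
tcp_rot: [[0.049, 0.999, -0.004], [0.999, -0.049, -0.001], [-0.001, -0.004, -1.0]]
force: [-0.0, -0.4, 0.8]
opening: 0.999
```

Run:
```python
from h import *
for i in range(5):capture("wrist")
c,f=wcast(0,0,0,"pics/w4.png");M=masks(c["color"])
for ce,a in blobs(0,M["cream"]): 
    if 40<a<2000: print(ce.round(1),a,f(*ce,.115).round(3))
print(read_state()["position"])
rel(.476,.349,.067,-3)
```

```text
[282.7 199.8] 277 [0.479 0.354]
[350.8 317.5] 453 [0.546 0.22 ]
[180.5 332.3] 250 [0.36  0.211]
[402.7 405.5] 98 [0.609 0.095]
[0.47673765 0.347784   0.22905926]
lin [ 0.16 -0.06 16.21] ang [-0.001  0.002 -0.003] rows 3.886462945553616 0.031066024473936787
```

View pics/w4.png

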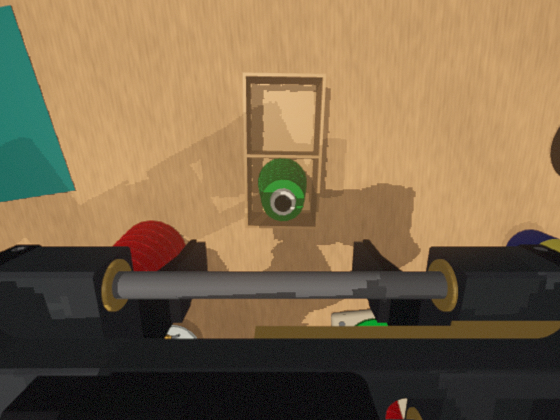

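Green's nose is at (283,200), inside the carton pocket and between the jaws, about 3 mm off along the tool's x.

Call:
move_arm(
  linear=[
    [0.2,0,2.5],
    [0.3,0,5.5],
    [0.3,0,8.5],
    [0.3,0,11.5],
    [0.3,0,14],
    [0.3,0,15.5],
    [0.3,0,16.2],
    [0.3,0,16.2],
    [0.3,0,16.2],
    [0.3,0,16.2],
    [0.3,0,16.2],
    [0.3,0,16.2],
  ],
  angular=[
    [0,0,0],
    [0,0,0],
    [0,0,0],
    [0,0,0],
    [0,0,0],
    [0,0,0],
    [0,0,0],
    [0,0,0],
    [0,0,0],
    [0,0,0],
    [0,0,0],
    [0,0,0],
  ],
  fingers=[-1,-1,-1,-1,-1,-1,-1,-1,-1,1,1,1],
)

```text
time_s: 15.83
position: [0.4775, 0.3507, 0.0684]
tcp_rot: [[0.055, 0.998, 0.001], [0.998, -0.055, -0.001], [-0.001, 0.001, -1.0]]
force: [0.2, 0.3, 0.3]
opening: 0.856
```

Call:
move_arm(
  linear=[
    [0,0,0],
    [0,0,0],
    [0,0,0],
    [0,0,0],
    [0,0,0],
    [0,0,0],
  ],
  angular=[
    [0,0,0],
    [0,0,0],
    [0,0,0],
    [0,0,0],
    [0,0,0],
    [0,0,0],
  ],
  fingers=[1,1,1,1,1,1],
)

```text
time_s: 16.33
position: [0.4782, 0.351, 0.0688]
tcp_rot: [[0.055, 0.998, 0.002], [0.998, -0.055, -0.001], [-0.001, 0.002, -1.0]]
force: [1.4, -0.8, 1.6]
opening: 0.561
```

Run:
```python
from h import *
print(read_state()["position"]);rel(.477,.351,.24);rel(.601,.102,.24,-3)
```

```text
[0.47819557 0.35095689 0.06876301]
lin [-1.000e-02 -8.000e-02 -1.712e+01] ang [ 0.002  0.001 -0.   ] rows 4.1065029460961355 0.019203180931063542
lin [-24.19  13.67 -17.08] ang [ 0.002  0.001 -0.003] rows 7.8216644800402175 0.02791624626039799
```

Call:
move_arm(
  linear=[
    [0,0,-0.5],
    [0,0,-2],
    [0,0,-4.5],
    [0,0,-7.5],
    [0,0,-10.5],
    [0,0,-13.5],
    [0,0,-16],
    [-1,0.6,-17],
    [-3.5,2,-17],
    [-6,3.4,-17],
    [-9,5.1,-17],
    [-12,6.8,-17],
  ],
  angular=[
    [0,0,0],
    [0,0,0],
    [0,0,0],
    [0,0,0],
    [0,0,0],
    [0,0,0],
    [0,0,0],
    [0,0,0],
    [0,0,0],
    [0,0,0],
    [0,0,0],
    [0,0,0],
  ],
  fingers=[1,1,1,1,1,1,1,1,1,1,1,1],
)

```text
time_s: 17.33
position: [0.5383, 0.2256, 0.2378]
tcp_rot: [[0.054, 0.999, -0.001], [0.999, -0.054, -0.002], [-0.002, -0.001, -1.0]]
force: [0.5, 0.6, -1.7]
opening: 0.558
```

Run:
```python
from h import *
print(read_state()["position"],read_state()["opening"]);rel(.601,.102,.24,-3)
```

```text
[0.53834142 0.22562458 0.23776667] 0.5575257428865833
lin [-12.01   6.92  -0.21] ang [-0.001  0.002 -0.001] rows 3.324101020690833 0.01853802205451374
```

Call:
move_arm(
  linear=[
    [-2.5,1.4,0],
    [-5,2.9,0],
    [-7.5,4.3,0],
    [-9.5,5.5,0],
    [-11.2,6.4,-0.1],
    [-12,6.9,-0.2],
    [-12,6.9,-0.2],
    [-12,6.9,-0.2],
    [-12,6.9,-0.2],
  ],
  angular=[
    [0,0,0],
    [0,0,0],
    [0,0,0],
    [0,0,0],
    [0,0,0],
    [0,0,0],
    [0,0,0],
    [0,0,0],
    [0,0,0],
  ],
  fingers=[1,1,1,1,1,1,1,1,1],
)

```text
time_s: 18.08
position: [0.5997, 0.103, 0.2393]
tcp_rot: [[0.053, 0.999, -0.003], [0.999, -0.053, -0.001], [-0.001, -0.003, -1.0]]
force: [-0.1, 0.4, -1.3]
opening: 0.562
```

Run:
```python
from h import *
print(read_state()["position"],read_state()["opening"]);rel(.601,.102,.0865,-3)
```

```text
[0.59966364 0.10295674 0.23934902] 0.5618239625706366
lin [-0.07  0.18 15.28] ang [-0.003  0.001 -0.001] rows 3.6656560454492273 0.024435391787125834
```

Call:
move_arm(
  linear=[
    [0,0.1,2.5],
    [0,0.1,5],
    [0,0.1,7.5],
    [0,0.1,9.5],
    [0,0.1,11],
    [0,0.1,12.3],
    [0,0.1,13.4],
    [0,0.1,14.4],
    [0,0.1,15],
    [0,0.1,15.3],
    [0,0.1,15.3],
    [0,0.1,15.3],
  ],
  angular=[
    [0,0,0],
    [0,0,0],
    [0,0,0],
    [0,0,0],
    [0,0,0],
    [0,0,0],
    [0,0,0],
    [0,0,0],
    [0,0,0],
    [0,0,0],
    [0,0,0],
    [0,0,0],
  ],
  fingers=[1,1,1,1,1,1,1,1,1,1,1,1],
)

```text
time_s: 19.08
position: [0.6005, 0.103, 0.0869]
tcp_rot: [[0.053, 0.999, -0.002], [0.999, -0.053, -0.001], [-0.001, -0.002, -1.0]]
force: [1.3, 1.3, -0.5]
opening: 0.561
```

Call:
move_arm(
  linear=[
    [0,0,0],
    [0,0,0],
    [0,0,0],
    [0,0,0],
    [0,0,0],
    [0,0,0],
  ],
  angular=[
    [0,0,0],
    [0,0,0],
    [0,0,0],
    [0,0,0],
    [0,0,0],
    [0,0,0],
  ],
  fingers=[1,-1,-1,-1,-1,-1],
)

```text
time_s: 19.58
position: [0.6007, 0.103, 0.0871]
tcp_rot: [[0.053, 0.999, -0.001], [0.999, -0.053, -0.001], [-0.001, -0.001, -1.0]]
force: [0.5, -0.2, -0.6]
opening: 0.856
```

Call:
move_arm(
  linear=[
    [0,0,-1],
    [0,0,-3],
    [0,0,-6],
    [0,0,-9],
    [0,0,-12],
    [0,0,-14.2],
    [0,0,-14.5],
    [0,0,-14.5],
  ],
  angular=[
    [0,0,0],
    [0,0,0],
    [0,0,0],
    [0,0,0],
    [0,0,0],
    [0,0,0],
    [0,0,0],
    [0,0,0],
  ],
  fingers=[-1,-1,-1,-1,-1,-1,-1,-1],
)

```text
time_s: 20.25
position: [0.602, 0.1031, 0.2346]
tcp_rot: [[0.053, 0.999, 0.004], [0.999, -0.053, -0.001], [-0.001, 0.004, -1.0]]
force: [-0.6, 1.0, -0.3]
opening: 0.998
```

Run:
```python
from h import *
c=capture("side");cv2.imwrite("pics/s3.png",cv2.resize(c["color"][130:350,150:450,::-1],None,fx=2,fy=2))
print(read_state()["position"]);rel(.423,.035,.23,-3)
```

```text
[0.60069894 0.10309004 0.23254035]
lin [ -7.74 -17.38   0.27] ang [-0.001  0.001 -0.001] rows 4.563897514476089 0.010077398750520173
```

View pics/s3.png

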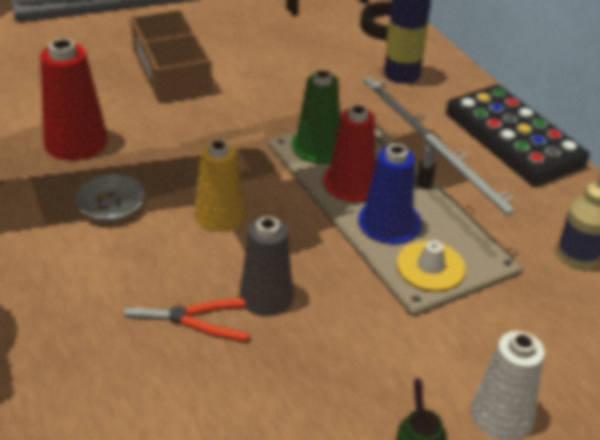

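Green, red and blue are seated. Yellow is last.

Call:
move_arm(
  linear=[
    [-1.2,-2.5,0],
    [-2.6,-5.8,0],
    [-4,-9,0.1],
    [-5.4,-12.2,0.2],
    [-6.8,-15.2,0.2],
    [-7.6,-17,0.2],
    [-7.8,-17.4,0.2],
    [-7.8,-17.4,0.2],
    [-7.8,-17.4,0.2],
    [-7.8,-17.4,0.2],
  ],
  angular=[
    [0,0,0],
    [0,0,0],
    [0,0,0],
    [0,0,0],
    [0,0,0],
    [0,0,0],
    [0,0,0],
    [0,0,0],
    [0,0,0],
    [0,0,0],
  ],
  fingers=[-1,-1,-1,-1,-1,-1,-1,-1,-1,-1],
)

```text
time_s: 21.13
position: [0.4243, 0.0344, 0.2305]
tcp_rot: [[0.053, 0.999, 0.0], [0.999, -0.053, -0.001], [-0.001, 0.0, -1.0]]
force: [0.2, -0.5, -0.1]
opening: 1.002
```

Run:
```python
from h import *
c,f=wcast(0,0,0,"pics/w5.png");M=masks(c["color"])
for ce,a in blobs(0,M["cream"]): 
    if 40<a<2000: print(ce.round(1),a,f(*ce,.115).round(3))
print(read_state()["position"])
rel(.423,.034,.061,-3)
```

```text
[479.4 122.3] 615 [0.608 0.103]
[  3.9 178.5] 108 [0.165 0.075]
[279.2 204.4] 258 [0.424 0.036]
[471.2 222.5] 463 [0.612 0.008]
[506.5 232.9] 199 [ 0.648 -0.005]
[284.3 323. ] 127 [ 0.422 -0.098]
[394.4 411.6] 232 [ 0.549 -0.229]
[0.4243304  0.03450682 0.23052031]
lin [-0.04 -0.14 16.95] ang [ 0.     0.001 -0.   ] rows 4.065378686799853 0.00767171812251467
```

Call:
move_arm(
  linear=[
    [0,0,2.5],
    [0,0,5.5],
    [0,0,8.5],
    [0,0,11.5],
    [0,0,14],
    [0,0,16],
    [0,0,16.9],
    [0,0,16.9],
    [0,0,16.9],
    [0,0,16.9],
    [0,0,16.9],
    [0,0,16.9],
  ],
  angular=[
    [0,0,0],
    [0,0,0],
    [0,0,0],
    [0,0,0],
    [0,0,0],
    [0,0,0],
    [0,0,0],
    [0,0,0],
    [0,0,0],
    [0,0,0],
    [0,0,0],
    [0,0,0],
  ],
  fingers=[-1,-1,-1,-1,-1,-1,-1,-1,-1,1,1,1],
)

```text
time_s: 22.18
position: [0.4252, 0.0343, 0.0623]
tcp_rot: [[0.052, 0.999, 0.002], [0.999, -0.052, -0.001], [-0.001, 0.003, -1.0]]
force: [0.1, 0.4, 0.5]
opening: 0.854
```

Call:
move_arm(
  linear=[
    [0,0,0],
    [0,0,0],
    [0,0,0],
    [0,0,0],
    [0,0,0],
    [0,0,0],
  ],
  angular=[
    [0,0,0],
    [0,0,0],
    [0,0,0],
    [0,0,0],
    [0,0,0],
    [0,0,0],
  ],
  fingers=[1,1,1,1,1,1],
)

```text
time_s: 22.68
position: [0.425, 0.0343, 0.0625]
tcp_rot: [[0.052, 0.999, 0.002], [0.999, -0.052, -0.001], [-0.001, 0.002, -1.0]]
force: [-0.6, 0.1, 4.3]
opening: 0.574
```

Run:
```python
from h import *
print(read_state()["position"]);rel(.614,-.166,.23,-3)
```

```text
[0.42495448 0.03434048 0.06253032]
lin [-19.04  19.97 -16.68] ang [ 0.002  0.001 -0.   ] rows 7.730628224886633 0.02058459195024311
```

Call:
move_arm(
  linear=[
    [0,0,-0.5],
    [0,0,-2],
    [0,0,-5],
    [0,0,-8],
    [0,0,-11],
    [0,0,-14],
    [-1,1,-16],
    [-3,3.1,-16.7],
    [-5.2,5.4,-16.7],
    [-7.5,7.9,-16.7],
    [-9.8,10.3,-16.7],
    [-12,12.6,-16.7],
  ],
  angular=[
    [0,0,0],
    [0,0,0],
    [0,0,0],
    [0,0,0],
    [0,0,0],
    [0,0,0],
    [0,0,0],
    [0,0,0],
    [0,0,0],
    [0,0,0],
    [0,0,0],
    [0,0,0],
  ],
  fingers=[1,1,1,1,1,1,1,1,1,1,1,1],
)

```text
time_s: 23.68
position: [0.5448, -0.0931, 0.23]
tcp_rot: [[0.052, 0.999, 0.002], [0.999, -0.052, -0.001], [-0.001, 0.002, -1.0]]
force: [0.9, 0.0, -1.2]
opening: 0.575
```

Run:
```python
from h import *
print(read_state()["position"],read_state()["opening"]);rel(.614,-.166,.23,-3)
```

```text
[ 0.54484715 -0.09306607  0.22999387] 0.5753061431961685
lin [-6.92  7.29  0.02] ang [ 0.002  0.001 -0.   ] rows 2.4102179576423133 0.020015991643572473
```

Call:
move_arm(
  linear=[
    [-2,2.1,0],
    [-4,4.2,0],
    [-5.7,6,0],
    [-6.7,7,0],
    [-6.9,7.3,0],
    [-6.9,7.3,0],
    [-6.9,7.3,0],
    [-6.9,7.3,0],
  ],
  angular=[
    [0,0,0],
    [0,0,0],
    [0,0,0],
    [0,0,0],
    [0,0,0],
    [0,0,0],
    [0,0,0],
    [0,0,0],
  ],
  fingers=[1,1,1,1,1,1,1,1],
)

```text
time_s: 24.35
position: [0.6129, -0.1644, 0.23]
tcp_rot: [[0.052, 0.999, 0.0], [0.999, -0.052, -0.0], [-0.0, 0.0, -1.0]]
force: [-0.5, -0.4, -0.1]
opening: 0.579
```

Run:
```python
from h import *
print(read_state()["position"],read_state()["opening"]);rel(.614,-.166,.0803,-3)
```

```text
[ 0.61291641 -0.16444848  0.22998514] 0.5789474666649094
lin [-0.15  0.11 14.97] ang [0.    0.    0.001] rows 3.589858683307205 0.0066232970127880165
```

Call:
move_arm(
  linear=[
    [-0.1,0.1,2.5],
    [-0.1,0.1,5],
    [-0.1,0.1,7.5],
    [-0.1,0.1,9.5],
    [-0.1,0.1,11],
    [-0.1,0.1,12],
    [-0.1,0.1,13],
    [-0.1,0.1,14],
    [-0.1,0.1,14.6],
    [-0.1,0.1,15],
    [-0.1,0.1,15],
    [-0.1,0.1,15],
  ],
  angular=[
    [0,0,0],
    [0,0,0],
    [0,0,0],
    [0,0,0],
    [0,0,0],
    [0,0,0],
    [0,0,0],
    [0,0,0],
    [0,0,0],
    [0,0,0],
    [0,0,0],
    [0,0,0],
  ],
  fingers=[1,1,1,1,1,1,1,1,1,1,1,1],
)

```text
time_s: 25.35
position: [0.614, -0.1656, 0.0808]
tcp_rot: [[0.052, 0.999, 0.001], [0.999, -0.052, -0.0], [-0.0, 0.001, -1.0]]
force: [-1.2, 0.1, 1.4]
opening: 0.576
```

Call:
move_arm(
  linear=[
    [0,0,0],
    [0,0,0],
    [0,0,0],
    [0,0,0],
    [0,0,0],
    [0,0,0],
  ],
  angular=[
    [0,0,0],
    [0,0,0],
    [0,0,0],
    [0,0,0],
    [0,0,0],
    [0,0,0],
  ],
  fingers=[1,-1,-1,-1,-1,-1],
)

```text
time_s: 25.85
position: [0.6142, -0.1657, 0.0809]
tcp_rot: [[0.052, 0.999, 0.001], [0.999, -0.052, -0.001], [-0.0, 0.001, -1.0]]
force: [0.1, 0.1, 0.2]
opening: 0.866
```

Call:
move_arm(
  linear=[
    [0,0,-1],
    [0,0,-3],
    [0,0,-6],
    [0,0,-9],
    [0,0,-12],
    [0,0,-14.5],
    [0,0,-17],
    [0,0,-19],
    [0,0,-20],
    [0,0,-20],
    [0,0,-20],
    [0,0,-20],
  ],
  angular=[
    [0,0,0],
    [0,0,0],
    [0,0,0],
    [0,0,0],
    [0,0,0],
    [0,0,0],
    [0,0,0],
    [0,0,0],
    [0,0,0],
    [0,0,0],
    [0,0,0],
    [0,0,0],
  ],
  fingers=[-1,-1,-1,-1,-1,-1,-1,-1,-1,-1,-1,-1],
)

```text
time_s: 26.85
position: [0.6129, -0.1651, 0.2793]
tcp_rot: [[0.052, 0.999, -0.002], [0.999, -0.052, 0.001], [0.001, -0.002, -1.0]]
force: [0.1, -0.2, 0.0]
opening: 1.003
```

Run:
```python
from h import *
c=capture("side");cv2.imwrite("pics/s4.png",cv2.resize(c["color"][130:350,150:450,::-1],None,fx=2,fy=2))
V=c["view"]
# nose pixels in side view vs where a seated cone's nose top (z=.133) should be
M=masks(c["color"]);B=blobs(0,M["cream"])
for n,p in dict(green=(.601,.102),red=(.605,.013),blue=(.609,-.077),yellow=(.614,-.166)).items():
    for z in(.133,):
        q=V@np.r_[p,z,1];u=c["fx"]*q[0]/q[2]+c["cx"];v=c["fy"]*q[1]/q[2]+c["cy"]
        print(n,round(u,1),round(v,1),[(b[0].round(1),b[1],cast(c,*b[0],.133).round(3)) for b in B if np.hypot(*(b[0]-[u,v]))<8])
```

```text
green 310.9 166.6 [(array([310.7, 168.5]), np.int32(33), array([0.596, 0.094]))]
red 328.2 183.9 [(array([328.1, 186.5]), np.int32(28), array([0.599, 0.003]))]
blue 347.7 203.4 [(array([344.2, 203.3]), np.int32(96), array([ 0.601, -0.073]))]
yellow 369.8 225.0 []
```

View pics/s4.png

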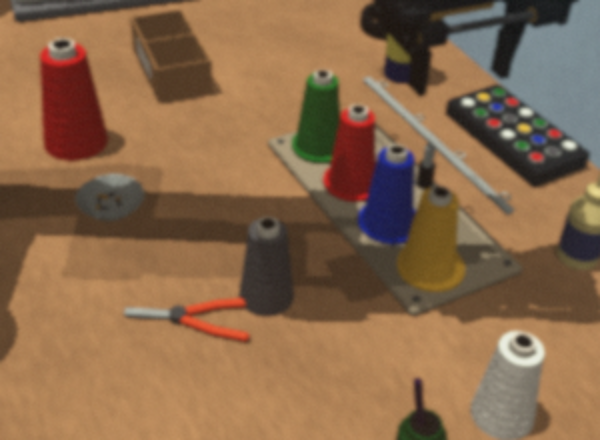

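All four cones are upright on their pads, and the white and grey cones have not moved. The gripper is clear, so I am handing in.

```bash
python3 -c "
from rig import *
hand_in();print(read_state()['time_s'])"
```

```text
the job is handed in; nothing more can be done
the job is handed in; nothing more can be done
```

I put the red (the smaller of the two), blue, green and yellow cones on their own pads in that order, and handed the job in at about 27 s of the 106 s allowed. Green came straight up out of the carton.

- **Seating:** the last side view shows all four cones upright on their pads. The gripper's height at release put each foot within about 0.5 mm of its pad top.
- **White and grey cones:** these stand where they were.
- **Forces:** the readings at the end of each move never passed 5 N, and the gripper was clear of everything at hand-in.
- **Checks that fell short:** the automatic nose check in the side view was only rough. Green, red and blue were 2 to 4 pixels off the predicted spot. Yellow's nose was in shadow and not detected, so I judged it by eye and by the release height.

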